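Close and clamp the loaded drying chamber

TASK

The blue drying chamber on the bench has just been loaded with its two jars; please close it up. Pick up the loose aluminium lid by its handle and set it gently, without dropping it, on the chamber so that it sits flush all round, then swing the bail clamp by its red grip over the lid, fully down until its feet rest on the lid. Do not shove or knock over any of the glassware and containers.

Things in the scene. Friction and masses are not known exactly. Their poses are not given: they have to be found in the camera images.
- chamber: Drying chamber, fixed to the bench: open blue box 170 (its x) x 150 (its y) x 90 mm tall, walls and floor 10 mm, so the mouth is 150 x 130 mm. Origin: centre of its underside, at bench height; z up. Its x runs from the front (white plate with dial, roughly towards the robot) to the back, where the clamp is hinged. In the left or right half of the bench, yaw up to 0.2 rad.
- lid: Loose lid, 0.3-0.45 kg, flat on the bench in the other half, right way up: aluminium plate 166 (its x) x 146 (y) x 8 mm over a black plug 138 x 118 x 10 mm that enters the mouth with 6 mm play each side until the plate lies on the rim. Fits at half turns, not quarter turns. Origin: centre of the plug's underside, z up. Seated: 80 mm above the chamber's origin, centred. Yaw up to 0.5 rad.
- lid_handle (a point): Centre of the lid's black grip bar, 52 mm above the lid's origin: 70 mm long along the lid's x, 16 mm wide (y), 16 mm tall, on two posts 12 x 14 mm near its ends; 26 mm free between bar and plate.
- bail (a joint): Angle a (rad) of the clamp, a steel U-shaped bail hinged along the chamber's back edge. 1.5 to 1.7 at the start (upright, open; stop at 1.85); 0 when its two rubber feet rest on the seated lid (-0.04 without lid). Falling values swing the red grip from the back over to the front and down. Stiff hinge: stays where it is left; 2 to 4 N at the grip moves it.
- bail_grip (a point): Centre of the bail's red cross bar: round, 14 mm thick, 92 mm long, parallel to the chamber's y. From the hinge point, in the chamber's axes: x = -170 cos a + 30 sin a, z = 170 sin a + 30 cos a (mm), a the bail angle. Clamped, it is 38 mm above the lid's plate and 28 mm clear of the handle's end; the two arms pass beside the handle, 104 mm apart.
- bail_hinge (a point): Middle of the bail's hinge axis (parallel to the chamber's y), 100 mm behind the chamber's centre (+x of the chamber), 106 mm above the bench.
- jar_left: amber sample jar already standing in the chamber, 42 mm across, 62 mm tall; origin at its base
- jar_right: the other amber sample jar in the chamber, same size; origin at its base
- bottle_clear: bystander: clear glass reagent bottle, blue cap, 68 mm across, 150 mm tall; origin at the centre of its base
- bottle_amber: bystander: amber glass reagent bottle, blue cap, 70 mm across, 150 mm tall; origin at the centre of its base
- beaker: bystander: open glass beaker, 72 mm across, 95 mm tall; origin at the centre of its base
- wash_bottle: bystander: white plastic bottle, red cap, 64 mm across, 140 mm tall; origin at the centre of its base
- powder_jar: bystander: white plastic jar, black cap, 64 mm across, 80 mm tall; origin at the centre of its base
Things that resemble listed ones, but are neither listed nor needed, are in the scene too. Of the things like the lid, leave any that is brown or orange; of the rest the larger one is meant.

How it is judged:
By the outcome, as a careful person would: the job done as asked, in the order asked, and still so for the second after the job is handed in, with the robot touching nothing.
It also fails if it takes over 64 s, if anything falls off the work surface, if the arm or the gripper's body presses on something with over 40 N, if the wrist force passes 120 N, or if a joint passes its speed limit or range.

ROBOT

A 6-joint arm with a two-finger parallel gripper is mounted at the origin on the work surface. World frame = base frame: x ahead of the robot, y to its left, z up, the work surface at z = 0. Lengths are in m, angles in rad, forces in N, time in s.
With the tool pointing down it reaches from about 0.325 to 0.9 m from the base axis. Payload 6.1 kg.
Tool frame: the origin (TCP) lies at the very end of the fingers, on their centre line; the grasp point (between the pads) lies 19 mm behind it; z points along the fingers, y is the line along which they close (so a half turn about z gives the same grasp; the last joint's range is limited). The gripper opens to 85 mm and grips with 20 to 120 N. Pads are 22 mm wide; open, the fingers measure 114 mm over their backs; the gripper's body (76 mm by 85 mm) begins 54 mm behind the grasp point. The pads swing forward as they close: fully open they stand 13 mm farther back than shut.
Start: joints at [1.18, 0.22, 1.526, -0, 1.395, -0.126], TCP at [0.164, 0.603, 0.201] pointing down, gripper open.
Joint ranges: [-2.98, 2.98], [-0.91, 2.08], [0.09, 2.57], [-1.24, 4.39], [0.2, 2.65], [-2.68, 2.68]. Speed limits (rad/s): [2.57, 2.57, 3.01, 3.14, 3.14, 3.14].

INTERFACE

Orientations are given as a rotation vector (axis times angle).
In Python, from station import bot, read_camera, get_calibration, workorder gives the robot as it stands.
- The arm moves only by the shell command python3 -m inch 'ROWS' [FORCE]. ROWS is JSON, a list of rows, each an object with "gripper": the closure, from -1 (fully open) to 1 (shut); "dp": the shift along the tool's x, y, z in m, a list of three; "dr": the turn, a rotation vector about the tool's x, y, z in degrees, a list of three. In form: [{"gripper": gripper, "dp": [x, y, z], "dr": [ax, ay, az]}, ...]. A call has 1 to 12 rows; each row is the pose to reach, as a shift and turn from the pose commanded when the call began, along the tool's axes at that moment; what a row does not reach only later rows make up. A row lasts 1/8 s, in which the tool goes at most 62.5 mm and 10.7 degrees, less where a joint would pass 70% of its speed; a pose out of reach is approached as far as the arm can. A call with a gripper value outside its range is refused whole. The fingers move at their own pace and stop on an object; FORCE is the grip in N (left out, the last holds). Time passes only in rows, so rows that repeat a pose let the fingers close. It gives the time, the measured TCP pose, the force, the opening and the grip force at its end, in the units of the state.
- bot.get_obs(): the state, without advancing time (a new reading comes with each control period).
- read_camera(name): name is "side" or "top"; returns the picture (400x640x3 uint8, red, green, blue); there is no depth.
- get_calibration(name): a dict with "fx", "fy", "cx", "cy" (pixels), "xyz" and "rotation" of the camera in the world. Camera axes: x right, y down, z forward; pixel columns grow to the right and rows downward; lengths in m; the calibration is good to about 2 mm. A picture is of the moment at which its call begins. get_calibration takes no time and is no camera call.
- workorder.finish_job(): hands the job in; it is judged then, once.
The state is a dict: "t": time; "q": joint angles; "dq": joint speeds; "joint_efforts": joint torques, N m; "ee_pos": TCP position; "tool_rot": TCP orientation; "force": force on the tool from outside, world axes, zero at the start; "torque": the same for the moment, N m; "opening": finger opening in m; "grip_force": force on a finger pad.
Only numpy, scipy, OpenCV 4.12 (cv2) and the standard library are available. Lean on these libraries where they do the work, as an engineer would, in place of code of your own. Each camera call takes 0.05 s, during which the arm holds its last target. There are 200 camera calls.

## Working session

There is one attempt and no reset: what is moved stays moved. The work goes in short steps, Python scripts to look and compute and a shell command to move; the robot and the scene stay as the last step left them, time stands still between calls to the robot, and variables do not carry over. Pictures are saved under pics/ and viewed, at most 10 in all, crops included, and the job is handed in when it is done.

```bash
ls; mkdir -p pics
python3 - <<'E'
from station import bot, read_camera, get_calibration
import cv2
for n in("top","side"):
    im=read_camera(n); cv2.imwrite(f"pics/{n}0.png",im[:,:,::-1]); c=get_calibration(n); print(n,c)
o=bot.get_obs(); print({k:o[k] for k in("t","ee_pos","tool_rot","force","opening")})
E
```

```text
pics
top {'fx': 368.12215480500487, 'fy': 368.12215480500487, 'cx': 322.7429399945563, 'cy': 199.43100831705587, 'xyz': array([ 0.28735951, -0.10985127,  1.21524492]), 'rotation': array([-2.14417649,  2.13752843, -0.14907424])}
side {'fx': 441.2737268188796, 'fy': 441.2737268188796, 'cx': 324.2514449848278, 'cy': 201.84722829972085, 'xyz': array([-0.26706784,  0.79715246,  1.41056032]), 'rotation': array([-0.88496064,  2.5817993 , -0.97462492])}
{'t': 0.1, 'ee_pos': array([0.16333414, 0.60262901, 0.20016332]), 'tool_rot': array([-4.14676542e-01, -3.11362290e+00,  2.80760468e-03]), 'force': array([ 1.29503936, -0.60471499,  0.71990452]), 'opening': 0.08530055414926282}
```

View pics/top0.png

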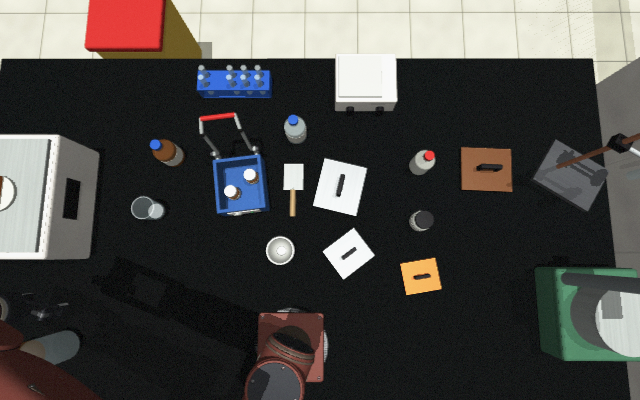

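View pics/side0.png

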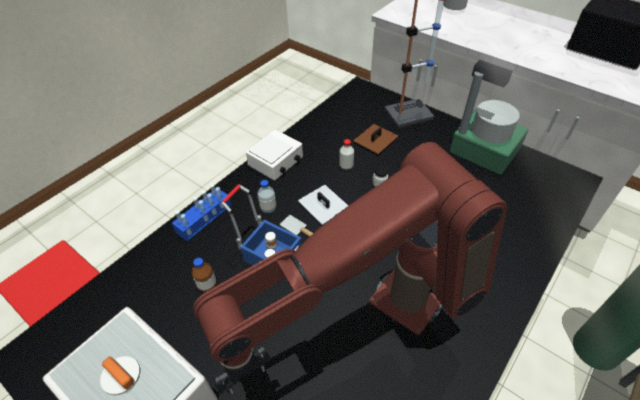

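Candidates in the top view are white large (340,187), white small (349,253), brown (487,168) and orange (421,276). I choose the large white one at (340,187). The chamber is at (240,183) and the red grip at (219,117).

```bash
cat > h.py <<'E'
import numpy as np, cv2
from scipy.spatial.transform import Rotation as R
from station import bot, read_camera, get_calibration
def ray(n,u,v):
    c=get_calibration(n); d=np.array([(u-c['cx'])/c['fx'],(v-c['cy'])/c['fy'],1.])
    return np.array(c['xyz']),R.from_rotvec(c['rotation']).apply(d)
def onz(n,u,v,z):
    o,d=ray(n,u,v); return o+d*(z-o[2])/d[2]
def proj(n,p):
    c=get_calibration(n); q=R.from_rotvec(c['rotation']).inv().apply(np.array(p)-c['xyz'])
    return q[...,:2]/q[...,2:]*[c['fx'],c['fy']]+[c['cx'],c['cy']]
def tri(n1,p1,n2,p2):
    o1,d1=ray(n1,*p1);o2,d2=ray(n2,*p2)
    s=np.linalg.lstsq(np.c_[d1,-d2],o2-o1,rcond=None)[0]
    return (o1+s[0]*d1+o2+s[1]*d2)/2, np.linalg.norm(o1+s[0]*d1-o2-s[1]*d2)
def blob(m,x0,y0,x1,y1):
    w=np.zeros(m.shape[:2],np.uint8); w[y0:y1,x0:x1]=m[y0:y1,x0:x1]
    cs,_=cv2.findContours(w,cv2.RETR_EXTERNAL,cv2.CHAIN_APPROX_NONE); c=max(cs,key=cv2.contourArea)
    return cv2.minAreaRect(c),c
E
python3 - <<'E'
from h import *
im=read_camera("top"); hsv=cv2.cvtColor(im,cv2.COLOR_RGB2HSV); H,S,V=cv2.split(hsv)
white=((S<50)&(V>150)).astype(np.uint8)
r,c=blob(white,305,150,375,225)
b=cv2.boxPoints(r); P=np.array([onz("top",*p,.018) for p in b]); print("lid",r,P[:,:2].round(4).tolist(),P.mean(0).round(4))
print([np.linalg.norm(P[i]-P[i-1]).round(4) for i in range(4)])
dark=((V<70)).astype(np.uint8); r2,_=blob(dark,328,170,355,205); b=cv2.boxPoints(r2); Q=np.array([onz("top",*p,.060) for p in b]);print("handle",r2,Q[:,:2].round(4).tolist(),Q.mean(0).round(4))
blue=((H>100)&(H<125)&(S>120)&(V>60)).astype(np.uint8); r3,c3=blob(blue,200,140,280,225); print("ch",r3)
print(cv2.approxPolyDP(cv2.convexHull(c3),2,True)[:,0].tolist())
red=(((H<8)|(H>172))&(S>150)&(V>120)).astype(np.uint8); r4,_=blob(red,190,105,245,135); print("grip",r4,cv2.boxPoints(r4).tolist())
for n,(x0,y0,x1,y1) in {"a":(190,100,380,225)}.items():
    cv2.imwrite("pics/crop1.png",cv2.resize(im[y0:y1,x0:x1,::-1],None,fx=4.2,fy=4.2,interpolation=cv2.INTER_CUBIC))
im=read_camera("side");hsv=cv2.cvtColor(im,cv2.COLOR_RGB2HSV); H,S,V=cv2.split(hsv)
red=(((H<8)|(H>172))&(S>150)&(V>120)).astype(np.uint8); r5,_=blob(red,215,180,250,210); print("grip side",r5,cv2.boxPoints(r5).tolist(), tri("top",r4[0],"side",r5[0]))
E
```

```text
lid ((339.714599609375, 186.5987091064453), (44.37849426269531, 49.103553771972656), 13.392496109008789) [[0.4456, -0.0656], [0.6068, -0.1024], [0.5719, -0.2461], [0.4121, -0.2068]] [ 0.5091 -0.1552  0.018 ]
[np.float64(0.1451), np.float64(0.1654), np.float64(0.1479), np.float64(0.1645)]
handle ((340.26470947265625, 184.94119262695312), (3.8805696964263916, 21.10059928894043), 14.03624439239502) [[0.4743, -0.1412], [0.5408, -0.1577], [0.5377, -0.1697], [0.4713, -0.1531]] [ 0.506  -0.1554  0.06  ]
ch ((239.6671142578125, 184.58767700195312), (58.04771423339844, 52.394737243652344), 83.9909896850586)
[[260, 154], [264, 166], [268, 210], [228, 215], [217, 213], [212, 161]]
grip ((216.73849487304688, 116.40770721435547), (4.713320255279541, 33.3653450012207), 82.87498474121094) [[199.892333984375, 116.13847351074219], [233.00003051757812, 112.00001525878906], [233.58465576171875, 116.67694091796875], [200.47695922851562, 120.81539916992188]]
grip side ((231.25001525878906, 192.75), (2.82842755317688, 21.920312881469727), 45.0) [[222.50001525878906, 199.5], [238.00001525878906, 184.0], [240.00001525878906, 186.0], [224.50001525878906, 201.5]] (array([0.64842795, 0.18110102, 0.28099146]), np.float64(0.0009214134611363406))
```

View pics/crop1.png

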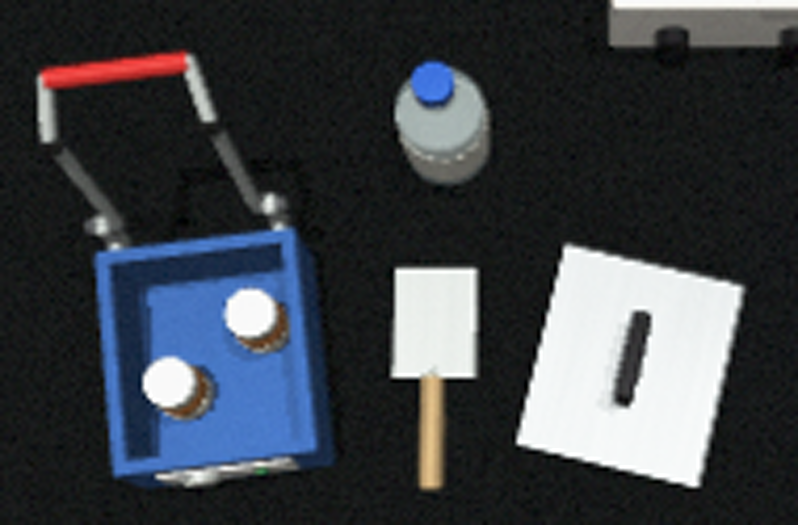

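The crop confirms the lid: large white plate, dark bar, no other object touching it. The rim corners are about (97,255), (295,230), (317,452) and (115,472) in crop pixels.

```bash
cat > m.py <<'E'
from h import *
im=read_camera("top"); hsv=cv2.cvtColor(im,cv2.COLOR_RGB2HSV); H,S,V=cv2.split(hsv)
f=lambda x,y:((x+.5)/4.2-.5+190,(y+.5)/4.2-.5+100)
C=np.array([onz("top",*f(*p),.09) for p in [(97,255),(295,230),(317,452),(115,472)]])[:,:2]
print(C.round(4).tolist(), "sides",[np.linalg.norm(C[i]-C[i-1]).round(4) for i in range(4)])
M=np.array([[85,75],[85,-75],[-85,-75],[-85,75]])/1000  # TL back-left ...
U,_,Vt=np.linalg.svd((M).T@(C-C.mean(0))); Rm=(U@Vt).T; yaw=np.arctan2(Rm[1,0],Rm[0,0]); c=C.mean(0)
print("chamber",c.round(4),"yaw",yaw, "res mm",((c+M@Rm.T-C)*1e3).round(1).tolist())
g=np.array([.6484,.1811]); print("grip in chamber",Rm.T@(g-c))
E
python3 m.py
python3 - <<'E'
from h import *
im=read_camera("top"); g=im.astype(int)
for (u0,v0,u1,v1) in [(205,185,225,183),(255,180,275,178),(243,205,247,222),(235,150,238,165)]:
    n=int(max(abs(u1-u0),abs(v1-v0)))
    print([(round(u0+(u1-u0)*i/n,1),round(v0+(v1-v0)*i/n,1),*g[round(v0+(v1-v0)*i/n),round(u0+(u1-u0)*i/n)].tolist()) for i in range(n+1)])
E
```

```text
[[0.5781, 0.2469], [0.5976, 0.0988], [0.4298, 0.0778], [0.4146, 0.2258]] sides [np.float64(0.1649), np.float64(0.1493), np.float64(0.1692), np.float64(0.1488)]
chamber [0.505  0.1623] yaw 0.12205062712343907 res mm [[2.1, 0.2], [0.9, -0.6], [0.0, -0.2], [-3.1, 0.6]]
grip in chamber [0.14457656 0.00116062]
[(205.0, 185.0, 25, 30, 29), (206.0, 184.9, 15, 20, 21), (207.0, 184.8, 25, 27, 27), (208.0, 184.7, 21, 25, 27), (209.0, 184.6, 28, 27, 27), (210.0, 184.5, 30, 29, 29), (211.0, 184.4, 18, 19, 20), (212.0, 184.3, 22, 25, 23), (213.0, 184.2, 23, 22, 25), (214.0, 184.1, 40, 60, 93), (215.0, 184.0, 70, 108, 177), (216.0, 183.9, 68, 113, 192), (217.0, 183.8, 58, 94, 154), (218.0, 183.7, 35, 54, 91), (219.0, 183.6, 23, 42, 68), (220.0, 183.5, 28, 45, 70), (221.0, 183.4, 23, 38, 65), (222.0, 183.3, 25, 40, 67), (223.0, 183.2, 27, 42, 68), (224.0, 183.1, 37, 58, 98), (225.0, 183.0, 46, 70, 112)]
[(255.0, 180.0, 100, 67, 41), (256.0, 179.9, 82, 65, 48), (257.0, 179.8, 87, 84, 78), (258.0, 179.7, 68, 75, 83), (259.0, 179.6, 65, 105, 172), (260.0, 179.5, 69, 117, 194), (261.0, 179.4, 71, 117, 
[... 671 characters left out ...]
1, 214.0, 21, 19, 21), (245.4, 215.0, 10, 19, 14), (245.6, 216.0, 18, 25, 22), (245.8, 217.0, 23, 25, 25), (246.1, 218.0, 13, 18, 12), (246.3, 219.0, 20, 24, 24), (246.5, 220.0, 16, 23, 26), (246.8, 221.0, 23, 23, 24), (247.0, 222.0, 20, 24, 23)]
[(235.0, 150.0, 17, 18, 19), (235.2, 151.0, 24, 22, 23), (235.4, 152.0, 17, 19, 19), (235.6, 153.0, 26, 25, 26), (235.8, 154.0, 18, 22, 24), (236.0, 155.0, 21, 24, 23), (236.2, 156.0, 16, 25, 43), (236.4, 157.0, 61, 98, 156), (236.6, 158.0, 74, 120, 196), (236.8, 159.0, 68, 114, 189), (237.0, 160.0, 33, 61, 97), (237.2, 161.0, 27, 41, 68), (237.4, 162.0, 28, 44, 68), (237.6, 163.0, 29, 46, 73), (237.8, 164.0, 28, 44, 70), (238.0, 165.0, 22, 41, 70)]
```

```bash
cat >> h.py <<'E'
def go(*targets):
    o=bot.get_obs(); T=R.from_rotvec(o['tool_rot']); p=np.array(o['ee_pos'])
    print("t",round(o['t'],2),"pos",p.round(4),"x-ax",T.apply([1,0,0]).round(3),"z-ax",T.apply([0,0,1]).round(3),"F",np.round(o['force'],1),"op",round(o['opening'],4),"grip",round(o['grip_force'],1),"q",np.round(o['q'],2))
    for x,y,z,yaw in targets: # yaw: heading of tool x (mod pi), tool down
        h=[yaw+k*np.pi for k in(-1,0,1)]; c=np.arctan2(*T.apply([1,0,0])[[1,0]]); yw=min(h,key=lambda a:abs(a-c))
        G=R.from_matrix(np.c_[[np.cos(yw),np.sin(yw),0],[np.sin(yw),-np.cos(yw),0],[0,0,-1]])
        print("  ->",(x,y,z),"dp mm",(T.inv().apply(np.array([x,y,z])-p)*1e3).round(1),"dr deg",np.degrees((T.inv()*G).as_rotvec()).round(1))
E
python3 - <<'E'
from h import *
im=read_camera("top").astype(float); B=im[:,:,2]
def cross(a,th,up):
    for i in range(len(a)-1):
        if (a[i]<th<=a[i+1]) if up else (a[i]>=th>a[i+1]): return i+(th-a[i])/(a[i+1]-a[i])
L=[];Rr=[];K=[];F=[]
for v in range(165,206,2):
    L.append((200+cross(B[v,200:230],100,True),v)); a=B[v,252:280]; r=cross(a[::-1],130,True); Rr.append((279-r,v))
for u in range(220,256,2):
    K.append((u,145+cross(B[145:175,u],100,True)))
for u in range(222,262,2):
    a=B[200:,u][:16]-im[200:216,u,0]; F.append((u,200+cross(a,60,False)))
def line(n,pts):
    P=np.array([onz("top",u,v,.09)[:2] for u,v in pts]); 
    vx,vy,x,y=cv2.fitLine(P.astype(np.float32),cv2.DIST_HUBER,0,.001,.001).ravel(); return np.arctan2(vy,vx),(x,y),np.array([vy,-vx])
ls={k:line(k,p) for k,p in dict(L=L,R=Rr,K=K,F=F).items()}
for k,(a,p,n) in ls.items(): print(k,np.round(a,3),np.round(p,4))
yaw=np.mean([(ls[k][0]+np.pi/2)%np.pi-np.pi/2 for k in "LR"]+[(ls[k][0])%np.pi-np.pi/2 for k in "KF"])
e=np.array([np.cos(yaw),np.sin(yaw)]);n=np.array([-e[1],e[0]]); d=lambda k,a:np.dot(ls[k][1],a)
print("yaw",yaw,"len",d("K",e)-d("F",e),"wid",d("L",n)-d("R",n)); print("centre",e*(d("K",e)+d("F",e))/2+n*(d("L",n)+d("R",n))/2, "back-based",e*(d("K",e)-.085)+n*(d("L",n)-.075))
go((.35,.2,.2,-.236),(.508,-.155,.15,-.236))
E
```

```text
L 0.128 [0.4886 0.2377]
R 0.132 [0.4865 0.0852]
K -1.442 [0.5899 0.1783]
F -1.44 [0.4211 0.1482]
yaw 0.12973294 len 0.171273 wid 0.15090816
centre [0.50547975 0.16377905] back-based [0.50605214 0.16431166]
t 0.35 pos [0.1635 0.6031 0.201 ] x-ax [-0.965  0.262  0.   ] z-ax [-0. -0. -1.] F [-0.5  0.1  0.1] op 0.0855 grip 0.0 q [ 1.18  0.22  1.53 -0.    1.39 -0.13]
  -> (0.35, 0.2, 0.2) dp mm [-285.5 -340.2    1.1] dr deg [-0.  -0.  -1.6]
  -> (0.508, -0.155, 0.15) dp mm [-530.9 -641.5   51.2] dr deg [-0.  -0.  -1.6]
```

```bash
python3 -m inch '[{"gripper":-1,"dp":[-0.02,-0.024,0],"dr":[0,0,0]},{"gripper":-1,"dp":[-0.055,-0.066,0],"dr":[0,0,0]},{"gripper":-1,"dp":[-0.095,-0.114,0],"dr":[0,0,-1.6]},{"gripper":-1,"dp":[-0.135,-0.162,0],"dr":[0,0,-1.6]},{"gripper":-1,"dp":[-0.175,-0.21,0],"dr":[0,0,-1.6]},{"gripper":-1,"dp":[-0.215,-0.258,0],"dr":[0,0,-1.6]},{"gripper":-1,"dp":[-0.255,-0.306,0],"dr":[0,0,-1.6]},{"gripper":-1,"dp":[-0.295,-0.354,0],"dr":[0,0,-1.6]},{"gripper":-1,"dp":[-0.335,-0.402,0],"dr":[0,0,-1.6]},{"gripper":-1,"dp":[-0.375,-0.45,0],"dr":[0,0,-1.6]},{"gripper":-1,"dp":[-0.41,-0.492,0],"dr":[0,0,-1.6]}]'; python3 -c "
from h import *
go((.508,-.155,.15,-.236),(.508,-.155,.1,-.236))"
```

```text
t: 1.72
ee_pos: [0.4313, 0.0188, 0.2017]
tool_rot: [0.373, 3.118, 0.0]
force: [1.0, 0.4, 0.1]
opening: 0.0855
grip_force: 0.0
t 1.73 pos [0.4313 0.0188 0.2017] x-ax [-0.972  0.236 -0.001] z-ax [ 0.001 -0.    -1.   ] F [1.  0.4 0.1] op 0.0855 grip 0.0 q [-0.14 -0.26  2.    0.    1.4  -1.47]
  -> (0.508, -0.155, 0.15) dp mm [-115.5 -150.8   51.8] dr deg [ 0.   0.1 -0.1]
  -> (0.508, -0.155, 0.1) dp mm [-115.4 -150.8  101.8] dr deg [ 0.   0.1 -0.1]
```

```bash
python3 -m inch '[{"gripper":-1,"dp":[-0.02,-0.026,0],"dr":[0,0,0]},{"gripper":-1,"dp":[-0.05,-0.065,0.01],"dr":[0,0,0]},{"gripper":-1,"dp":[-0.085,-0.11,0.03],"dr":[0,0,0]},{"gripper":-1,"dp":[-0.105,-0.137,0.05],"dr":[0,0,0]},{"gripper":-1,"dp":[-0.115,-0.151,0.08],"dr":[0,0,0]},{"gripper":-1,"dp":[-0.1155,-0.151,0.1],"dr":[0,0,0]},{"gripper":-1,"dp":[-0.1155,-0.151,0.1],"dr":[0,0,0]}]'; python3 -c "
from h import *
go((.508,-.155,.034,-.236))
for n,b in (('side',(260,130,460,280)),):
    x0,y0,x1,y1=b; cv2.imwrite('pics/s1.png',cv2.resize(read_camera(n)[y0:y1,x0:x1,::-1],None,fx=4,fy=4))"
```

```text
t: 2.6
ee_pos: [0.5058, -0.1524, 0.0993]
tool_rot: [-0.372, -3.116, -0.002]
force: [-0.6, 0.6, 0.2]
opening: 0.0856
grip_force: 0.0
t 2.6 pos [ 0.5058 -0.1524  0.0993] x-ax [-0.972  0.235  0.004] z-ax [-0.004  0.002 -1.   ] F [-0.6  0.6  0.2] op 0.0856 grip 0.0 q [-0.44  0.09  1.87  0.    1.18 -1.78]
  -> (0.508, -0.155, 0.034) dp mm [-3.  -2.1 65.3] dr deg [ 0.1 -0.2 -0.1]
```

View pics/s1.png

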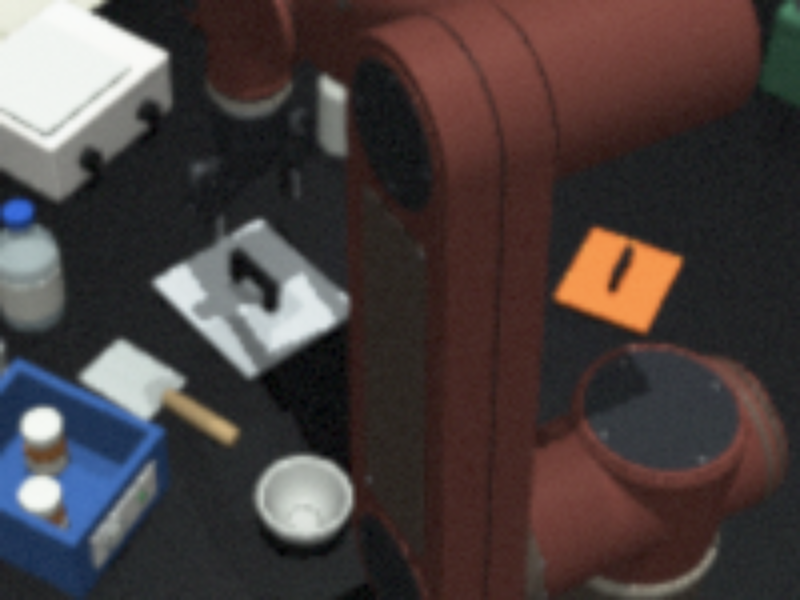

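The open fingers, at crop (220,220) and (290,185), straddle the handle at (255,280). I descend and grip.

```bash
python3 -m inch '[{"gripper":-1,"dp":[-0.002,-0.002,0.015],"dr":[0,0,0]},{"gripper":-1,"dp":[-0.002,-0.002,0.035],"dr":[0,0,0]},{"gripper":-1,"dp":[-0.002,-0.002,0.052],"dr":[0,0,0]},{"gripper":-1,"dp":[-0.002,-0.002,0.062],"dr":[0,0,0]},{"gripper":-1,"dp":[-0.002,-0.002,0.065],"dr":[0,0,0]},{"gripper":0.3,"dp":[-0.002,-0.002,0.065],"dr":[0,0,0]},{"gripper":0.6,"dp":[-0.002,-0.002,0.065],"dr":[0,0,0]},{"gripper":1,"dp":[-0.002,-0.002,0.065],"dr":[0,0,0]},{"gripper":1,"dp":[-0.002,-0.002,0.065],"dr":[0,0,0]},{"gripper":1,"dp":[-0.002,-0.002,0.065],"dr":[0,0,0]},{"gripper":1,"dp":[-0.002,-0.002,0.065],"dr":[0,0,0]}]' 60; python3 -c "
from h import *
go((.508,-.155,.2,-.236))"
```

```text
t: 4.03
ee_pos: [0.5088, -0.1553, 0.0362]
tool_rot: [0.371, 3.12, -0.0]
force: [0.2, -0.1, -0.3]
opening: 0.0001
grip_force: 0.0
t 4.03 pos [ 0.5088 -0.1553  0.0362] x-ax [-0.972  0.235 -0.   ] z-ax [ 0. -0. -1.] F [ 0.2 -0.1 -0.3] op 0.0001 grip 0.0 q [-0.44  0.18  1.9  -0.    1.06 -1.78]
  -> (0.508, -0.155, 0.2) dp mm [ 9.000e-01  1.000e-01 -1.638e+02] dr deg [-0.   0.  -0.1]
```

```bash
python3 -c "
from h import *
a=read_camera('top')[100:250,250:450,::-1];b=read_camera('side')[130:280,260:460,::-1]
cv2.imwrite('pics/s2.png',cv2.resize(np.vstack([a,b]),None,fx=2,fy=2,interpolation=cv2.INTER_CUBIC))
print(proj('top',[.508,-.155,.036]),proj('side',[.508,-.155,.036]))"
```

```text
[339.85415566 185.67774703] [323.04538704 200.66915638]
```

View pics/s2.png

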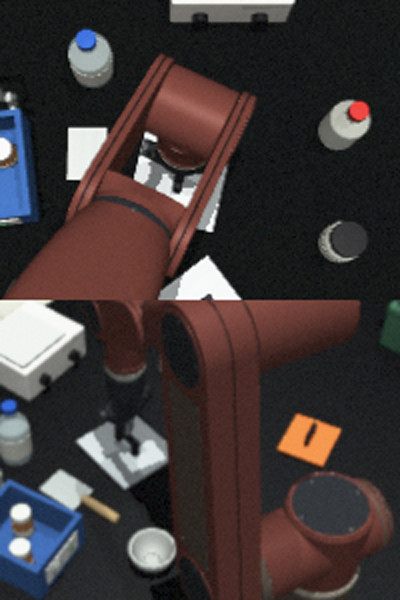

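```bash
python3 -c "
from h import *
a=read_camera('top')[160:225,300:380,::-1];b=read_camera('side')[165:230,285:365,::-1]
f=lambda i:np.clip(cv2.resize(i,None,fx=7,fy=7,interpolation=cv2.INTER_CUBIC).astype(float)*1.8,0,255)
cv2.imwrite('pics/s3.png',cv2.resize(np.hstack([f(a),f(b)]),None,fx=.71,fy=.71))
for z in (.052,):
  for s in (-.035,.035): print(proj('top',[.508+s*.972,-.155-s*.235,z]),proj('side',[.508+s*.972,-.155-s*.235,z]))"
```

```text
[337.50399251 195.21234987] [328.25678465 203.01919767]
[342.55895067 174.39746045] [317.8271764  193.28115275][ WARN:0@1.530] global loadsave.cpp:1063 imwrite_ Unsupported depth image for selected encoder is fallbacked to CV_8U.
```

View pics/s3.png

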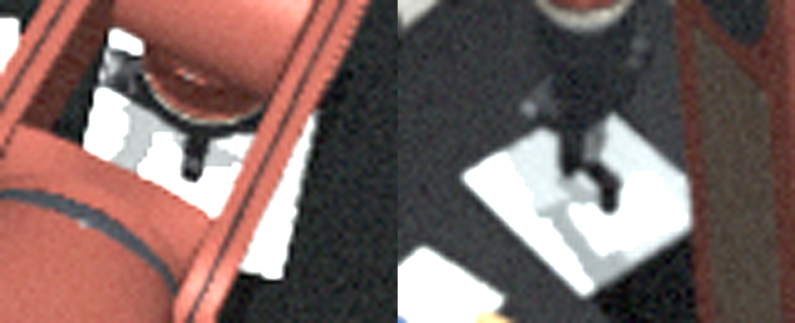

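In the side crop the finger tip is at about (320,199) px, next to the bar, and the bar's near end is at (328,205). The opening reads 0, so I test with a small lift.

```bash
python3 -m inch '[{"gripper":1,"dp":[0,0,-0.006],"dr":[0,0,0]},{"gripper":1,"dp":[0,0,-0.013],"dr":[0,0,0]},{"gripper":1,"dp":[0,0,-0.02],"dr":[0,0,0]},{"gripper":1,"dp":[0,0,-0.02],"dr":[0,0,0]}]'; python3 -c "
from h import *
go()
im=read_camera('side'); hsv=cv2.cvtColor(im,cv2.COLOR_RGB2HSV); H,S,V=cv2.split(hsv)
b=im[165:230,285:365,::-1]
b=cv2.resize(b,None,fx=9,fy=9,interpolation=cv2.INTER_CUBIC); cv2.imwrite('pics/s4.png',cv2.convertScaleAbs(b,alpha=2.2,beta=10))
for p in ([.508,-.155,.052],[.508,-.155,.06],[.508,-.145,.056],[.508,-.165,.056],[.52,-.155,.056]): print(p,((proj('side',p)-[285,165])*9).round())"
```

```text
t: 4.72
ee_pos: [0.5096, -0.1556, 0.0573]
tool_rot: [0.371, 3.118, -0.001]
force: [-0.4, 0.8, 0.5]
opening: -0.0004
grip_force: 0.0
t 4.72 pos [ 0.5096 -0.1556  0.0573] x-ax [-0.972  0.235 -0.002] z-ax [ 0.002 -0.001 -1.   ] F [-0.4  0.8  0.5] op -0.0004 grip 0.0 q [-0.44  0.15  1.89 -0.    1.09 -1.78]
[0.508, -0.155, 0.052] [342. 298.]
[0.508, -0.155, 0.06] [342. 286.]
[0.508, -0.145, 0.056] [328. 305.]
[0.508, -0.165, 0.056] [355. 279.]
[0.52, -0.155, 0.056] [321. 280.]
```

View pics/s4.png

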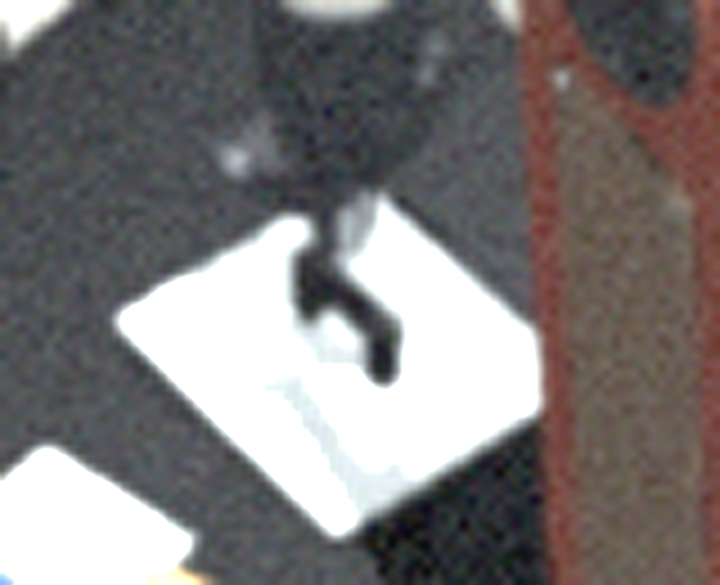

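```bash
python3 -c "
from h import *
for dz in (0,.013,.03,.045):
  print(dz,[proj('side',np.array([.5058,-.1524,.0993+dz])+s*.05*np.array([.235,.972,0])).round(1) for s in (1,-1)])
im=cv2.imread('pics/s1.png')[::4,::4].max(2)
print('rows 165.. cols 305-340'); 
for v in range(172,196): print(v,' '.join('%3d'%x for x in im[v-130,305-260:342-260]))
for dz in (0,.013,.03,.045):
  print('start',dz,[proj('side',np.array([.1635,.603,.201+dz])+s*.05*np.array([.262,.965,0])).round(1) for s in (1,-1)])
"
```

```text
0 [array([313.1, 196.6]), array([332.4, 185.3])]
0.013 [array([313. , 194.5]), array([332.4, 183.1])]
0.03 [array([312.8, 191.6]), array([332.4, 180.2])]
0.045 [array([312.7, 189. ]), array([332.4, 177.6])]
rows 165.. cols 305-340
172  34  35  44  62  82  82  68  56  49  43  33  29  26  23  25  26  28  24  24  22  25  25  28  31  31  25  22  24  34  35  31  33  36  38  38  39  36
173  32  33  42  59  73  70  55  46  41  35  30  25  23  25  28  28  27  25  25  23  23  27  31  35  32  22  21  30  46  49  39  34  35  37  37  39  37
174  32  32  39  52  58  50  38  36  35  30  29  27  25  28  28  26  24  25  26  28  29  33  34  36  31  25  21  29  48  57  46  36  34  35  36  38  36
175  30  31  37  47  46  38  32  33  37  31  28  28  30  33  30  28  26  27  29  34  36  37  36  35  34  28  21  26  44  58  45  34  35  36  38  39  38
176  32  30  35  41  40  34  29  29  35  32  27  29  32  34  30  27  28  32  34  38  38  35  34  36  34  25  19  25  42  56  47  36  36  38  38  38  37
177  33  32  33  34  35  32  27  28  30  28  27  27  30  31  28  28  32  33  34  37  36  35  35  35  33  25  
[... 2309 characters left out ...]
8  37  38  39
193  35  34  36  49  70  92 108 122 131 134 137 130 107  72  49  53  75 106 128 134 135 136 137 138 138 138 137 134 125  99  63  43  40  39  39  39  40
194  40  45  56  78 105 126 133 136 137 137 138 128  96  51  30  32  44  74 109 129 135 137 138 138 138 139 140 140 138 129 104  70  47  40  39  41  41
195  66  86  99 113 128 136 137 137 137 139 138 128  93  41  16  17  28  47  76 107 126 137 139 137 138 138 141 141 141 140 133 107  72  49  42  43  40
start 0 [array([231.8, 396.8]), array([264.2, 373.9])]
start 0.013 [array([231. , 395.2]), array([263.7, 372.1])]
start 0.03 [array([229.9, 393. ]), array([262.9, 369.7])]
start 0.045 [array([228.9, 391. ]), array([262.3, 367.6])]
```

The apparent tip is about 25 mm higher than reported, both here and in the earlier crop. I open, go lower in a way that is safe under either reading, and close again.

```bash
python3 -m inch '[{"gripper":-1,"dp":[0,0,-0.01],"dr":[0,0,0]},{"gripper":-1,"dp":[0,0,-0.01],"dr":[0,0,0]},{"gripper":-1,"dp":[0,0,-0.01],"dr":[0,0,0]},{"gripper":-1,"dp":[0,0,-0.01],"dr":[0,0,0]},{"gripper":-1,"dp":[0,0,-0.005],"dr":[0,0,0]},{"gripper":-1,"dp":[0,0,0.005],"dr":[0,0,0]},{"gripper":-1,"dp":[0,0,0.015],"dr":[0,0,0]},{"gripper":-1,"dp":[0,0,0.025],"dr":[0,0,0]},{"gripper":-1,"dp":[0,0,0.033],"dr":[0,0,0]},{"gripper":-1,"dp":[0,0,0.039],"dr":[0,0,0]},{"gripper":-1,"dp":[0,0,0.041],"dr":[0,0,0]},{"gripper":-1,"dp":[0,0,0.041],"dr":[0,0,0]}]'; python3 -c "
from h import *
go()
im=read_camera('side').max(2)
for v in range(176,210,1): print(v,' '.join('%3d'%x for x in im[v,308:342]))
e=np.array(bot.get_obs()['ee_pos'])
for dz in (0,.013,.03,.045):
  print(dz,[proj('side',e+[0,0,dz]+s*.05*np.array([.235,.972,0])).round(1) for s in (1,-1)])
"
```

```text
t: 6.28
ee_pos: [0.5089, -0.1553, 0.0152]
tool_rot: [0.371, 3.12, -0.0]
force: [0.7, -0.7, 0.5]
opening: 0.0856
grip_force: 0.0
t 6.28 pos [ 0.5089 -0.1553  0.0152] x-ax [-0.972  0.235 -0.   ] z-ax [ 0. -0. -1.] F [ 0.7 -0.7  0.5] op 0.0856 grip 0.0 q [-0.44  0.22  1.91 -0.    1.01 -1.78]
176  38  35  33  34  33  24  27  26  23  25  24  26  26  30  30  34  21  28  31  30  28  24  28  32  35  50  47  27  24  20  34  38  51  47
177  34  32  39  31  31  25  25  25  16  26  24  21  32  27  26  29  31  24  26  31  24  29  30  25  32  40  43  38  27  26  30  40  48  48
178  30  33  30  36  37  30  19  24  22  23  27  34  28  30  24  26  27  26  30  30  31  23  31  32  30  30  29  26  26  24  30  40  41  48
179  38  35  32  38  33  26  32  20  27  29  26  30  28  25  28  28  29  27  30  26  31  27  26  32  30  29  25  31  23  25  32  34  46  50
180  33  34  30  34  39  32  25  28  25  30  28  25  26  26  27  31  26  30  31  30  27  34  30  31  37  29  22  30  30  27  28  33  45  46
181  30  39  36  37  31  30  31  26  24  27  30  31  28  25  31  30  32  27  26  36  29  36  27  32  31  29  3
[... 3456 characters left out ...]
2 112  88  31  16  35 103 186 225 232 231 233 234 232 234 232 230 217 158
207 182 149 138 140 131 115 107 108 104 107 111 131 170 176 177 175 176 153  84  55  72 149 219 231 233 232 232 234 233 231 232 232 226 198
208 164 144 141 134 119 109 107 106 108 107 110 123 166 201 205 205 204 196 168 138 154 201 230 234 234 233 233 232 233 232 231 232 229 221
209 184 153 145 130 115 117 113 111 105 108 107 113 148 198 207 204 205 207 204 195 203 227 233 234 233 234 232 231 233 232 230 223 190 186
0 [array([313.5, 209.4]), array([332.2, 198.2])]
0.013 [array([313.4, 207.4]), array([332.2, 196.2])]
0.03 [array([313.3, 204.7]), array([332.2, 193.4])]
0.045 [array([313.2, 202.3]), array([332.2, 191. ])]
```

```bash
python3 -m inch '[{"gripper":-1,"dp":[0,0,0.004],"dr":[0,0,0]},{"gripper":0,"dp":[0,0,0.004],"dr":[0,0,0]},{"gripper":0.4,"dp":[0,0,0.004],"dr":[0,0,0]},{"gripper":0.6,"dp":[0,0,0.004],"dr":[0,0,0]},{"gripper":1,"dp":[0,0,0.004],"dr":[0,0,0]},{"gripper":1,"dp":[0,0,0.004],"dr":[0,0,0]},{"gripper":1,"dp":[0,0,0.004],"dr":[0,0,0]}]' 50
```

```text
t: 7.2
ee_pos: [0.5091, -0.1554, 0.0115]
tool_rot: [0.371, 3.119, -0.0]
force: [-0.9, 0.2, 3.6]
opening: 0.0148
grip_force: 50.5
```

Gripped: 14.8 mm opening, 50 N. I lift gently with a firmer grip.

```bash
python3 -m inch '[{"gripper":1,"dp":[0,0,0],"dr":[0,0,0]},{"gripper":1,"dp":[0,0,-0.006],"dr":[0,0,0]},{"gripper":1,"dp":[0,0,-0.015],"dr":[0,0,0]},{"gripper":1,"dp":[0,0,-0.03],"dr":[0,0,0]},{"gripper":1,"dp":[0,0,-0.05],"dr":[0,0,0]},{"gripper":1,"dp":[0,0,-0.075],"dr":[0,0,0]},{"gripper":1,"dp":[0,0,-0.1],"dr":[0,0,0]},{"gripper":1,"dp":[0,0,-0.122],"dr":[0,0,0]},{"gripper":1,"dp":[0,0,-0.138],"dr":[0,0,0]},{"gripper":1,"dp":[0,0,-0.147],"dr":[0,0,0]},{"gripper":1,"dp":[0,0,-0.15],"dr":[0,0,0]},{"gripper":1,"dp":[0,0,-0.15],"dr":[0,0,0]}]' 90;  python3 -c "
from h import *
go((.455,0,.165,-.05),(.44,.155,.165,.13),(.5055,.1638,.165,.13))
print('bottle cap',onz('top',291.5,120,.15), proj('side',[.508,-.155,.18]))
im=read_camera('side'); cv2.imwrite('pics/s5.png',cv2.convertScaleAbs(cv2.resize(im[110:250,230:380,::-1],None,fx=4,fy=4,interpolation=cv2.INTER_CUBIC),alpha=1.7))
cv2.imwrite('pics/t5raw.png',read_camera('top')[:,:,::-1])"
```

```text
t: 8.7
ee_pos: [0.5085, -0.1551, 0.1606]
tool_rot: [-0.371, -3.119, -0.0]
force: [-0.1, -0.1, -4.0]
opening: 0.0137
grip_force: 87.9
t 8.7 pos [ 0.5085 -0.1551  0.1606] x-ax [-0.972  0.235  0.001] z-ax [-0.001  0.    -1.   ] F [-0.1 -0.1 -4. ] op 0.0137 grip 87.9 q [-0.44  0.03  1.81 -0.    1.3  -1.78]
  -> (0.455, 0, 0.165) dp mm [ 88.4 138.2  -4.2] dr deg [  0.   -0.1 -10.7]
  -> (0.44, 0.155, 0.165) dp mm [139.3 285.4  -4.2] dr deg [  0.   -0.1 -21. ]
  -> (0.5055, 0.1638, 0.165) dp mm [ 77.7 309.3  -4.2] dr deg [  0.   -0.1 -21. ]
bottle cap [ 0.6883175  -0.00505708  0.15      ] [322.51425223 176.28242304]
```

View pics/s5.png

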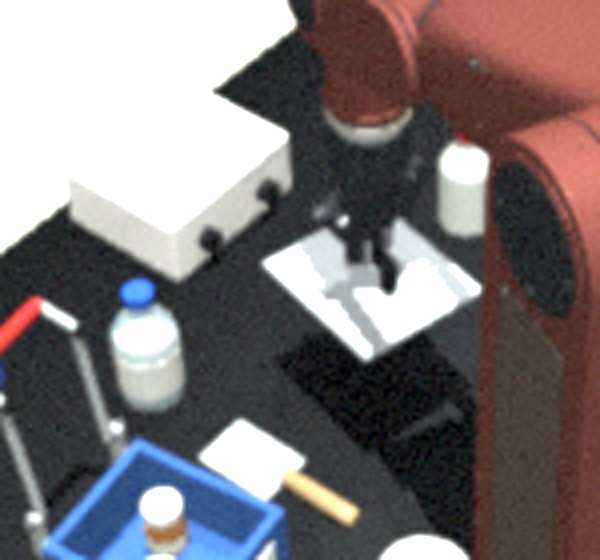

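The lid hangs level below the fingers at crop (370,290), clear of everything. I carry it straight over the chamber.

```bash
python3 -m inch '[{"gripper":1,"dp":[0.002,0.01,0],"dr":[0,0,0]},{"gripper":1,"dp":[0.008,0.03,0],"dr":[0,0,-2]},{"gripper":1,"dp":[0.016,0.064,0],"dr":[0,0,-4]},{"gripper":1,"dp":[0.026,0.104,0],"dr":[0,0,-7]},{"gripper":1,"dp":[0.037,0.148,0],"dr":[0,0,-10]},{"gripper":1,"dp":[0.048,0.192,0],"dr":[0,0,-13]},{"gripper":1,"dp":[0.058,0.234,0],"dr":[0,0,-16]},{"gripper":1,"dp":[0.067,0.27,0],"dr":[0,0,-18]},{"gripper":1,"dp":[0.073,0.293,0],"dr":[0,0,-20]},{"gripper":1,"dp":[0.076,0.305,0],"dr":[0,0,-21]},{"gripper":1,"dp":[0.077,0.3095,0],"dr":[0,0,-21]},{"gripper":1,"dp":[0.077,0.3095,0],"dr":[0,0,-21]}]';  python3 -c "
from h import *
go((.5062,.1638,.165,.13),(.5062,.1638,.12,.13),(.5062,.1638,.0915,.13))
a=read_camera('side'); b=read_camera('top'); cv2.imwrite('pics/raw6s.png',a[:,:,::-1]);cv2.imwrite('pics/raw6t.png',b[:,:,::-1])
f=lambda i:cv2.convertScaleAbs(cv2.resize(i[:,:,::-1],None,fx=4.4,fy=4.4,interpolation=cv2.INTER_CUBIC),alpha=1.5)
cv2.imwrite('pics/s6.png',np.hstack([f(b[125:255,190:280]),f(a[150:280,220:310])]))
e=np.array([np.cos(.13),np.sin(.13),0]);n=np.array([-e[1],e[0],0])
for nm,(X,Y),z in (('top',(190,125),.167),('side',(220,150),.167),('top',(190,125),.09),('side',(220,150),.09)):
  k=(.083,.073) if z>.1 else (.085,.075)
  print(nm,z,[((proj(nm,np.array([.5058,.1638,z])+i*k[0]*e+j*k[1]*n)-[X,Y])*4.4).round().tolist() for i,j in((1,1),(1,-1),(-1,-1),(-1,1))])
"
```

```text
t: 10.3
ee_pos: [0.5065, 0.1635, 0.1611]
tool_rot: [0.203, -3.135, 0.001]
force: [0.1, 0.5, -4.9]
opening: 0.0139
grip_force: 88.3
t 10.3 pos [0.5065 0.1635 0.1611] x-ax [-0.992 -0.129  0.   ] z-ax [-0. -0. -1.] F [ 0.1  0.5 -4.9] op 0.0139 grip 88.3 q [ 0.16  0.03  1.81 -0.    1.3  -1.54]
  -> (0.5062, 0.1638, 0.165) dp mm [ 0.3  0.3 -3.9] dr deg [-0. -0. -0.]
  -> (0.5062, 0.1638, 0.12) dp mm [ 0.2  0.4 41.1] dr deg [-0. -0. -0.]
  -> (0.5062, 0.1638, 0.0915) dp mm [ 0.2  0.4 69.6] dr deg [-0. -0. -0.]
top 0.167 [[65.0, 126.0], [282.0, 99.0], [307.0, 342.0], [85.0, 370.0]]
side 0.167 [[74.0, 370.0], [181.0, 252.0], [345.0, 328.0], [243.0, 455.0]]
top 0.09 [[97.0, 152.0], [305.0, 126.0], [330.0, 360.0], [117.0, 387.0]]
side 0.09 [[86.0, 427.0], [191.0, 307.0], [354.0, 384.0], [253.0, 513.0]]
```

View pics/s6.png

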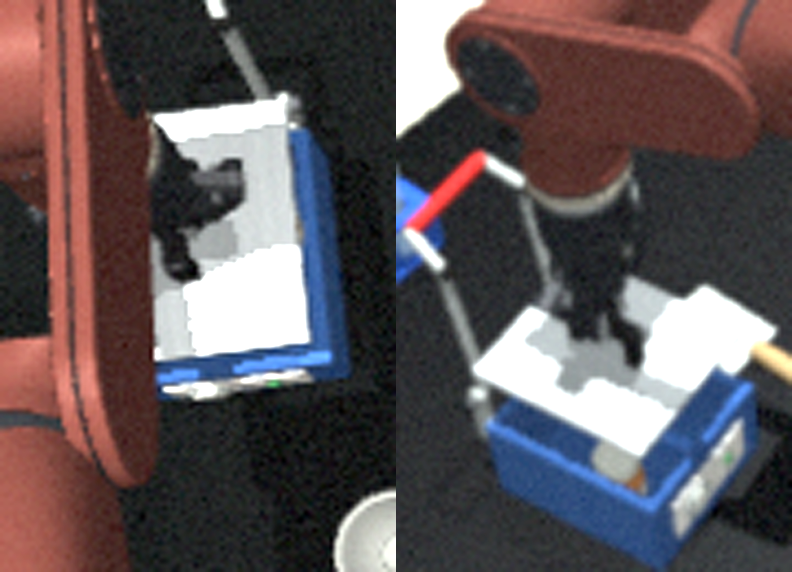

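Predicted and observed lid corners agree within about 2 mm (top (285,97) against (282,99); side (79,368) against (74,370)). I lower to just above the rim, then slowly in.

```bash
python3 -m inch '[{"gripper":1,"dp":[0,0.001,0.006],"dr":[0,0,0]},{"gripper":1,"dp":[0,0.0015,0.016],"dr":[0,0,0]},{"gripper":1,"dp":[0,0.0015,0.028],"dr":[0,0,0]},{"gripper":1,"dp":[0,0.0015,0.038],"dr":[0,0,0]},{"gripper":1,"dp":[0,0.0015,0.045],"dr":[0,0,0]},{"gripper":1,"dp":[0,0.0015,0.05],"dr":[0,0,0]},{"gripper":1,"dp":[0,0.0015,0.054],"dr":[0,0,0]},{"gripper":1,"dp":[0,0.0015,0.057],"dr":[0,0,0]},{"gripper":1,"dp":[0,0.0015,0.06],"dr":[0,0,0]},{"gripper":1,"dp":[0,0.0015,0.062],"dr":[0,0,0]},{"gripper":1,"dp":[0,0.0015,0.062],"dr":[0,0,0]}]';  python3 -c "
from h import *
go()"
```

```text
t: 11.78
ee_pos: [0.5064, 0.1651, 0.0991]
tool_rot: [0.203, -3.135, 0.0]
force: [0.1, 0.3, -3.7]
opening: 0.0139
grip_force: 88.3
t 11.78 pos [0.5064 0.1651 0.0991] x-ax [-0.992 -0.129  0.   ] z-ax [-0. -0. -1.] F [ 0.1  0.3 -3.7] op 0.0139 grip 88.3 q [ 0.17  0.1   1.86 -0.    1.18 -1.53]
```

```bash
python3 -m inch '[{"gripper":1,"dp":[0,0,0.0015],"dr":[0,0,0]},{"gripper":1,"dp":[0,0,0.003],"dr":[0,0,0]},{"gripper":1,"dp":[0,0,0.0045],"dr":[0,0,0]},{"gripper":1,"dp":[0,0,0.0055],"dr":[0,0,0]},{"gripper":1,"dp":[0,0,0.0065],"dr":[0,0,0]},{"gripper":1,"dp":[0,0,0.007],"dr":[0,0,0]},{"gripper":1,"dp":[0,0,0.007],"dr":[0,0,0]}]'
```

```text
t: 12.65
ee_pos: [0.5064, 0.1652, 0.0922]
tool_rot: [0.204, -3.135, 0.0]
force: [-0.6, 0.1, -3.7]
opening: 0.0139
grip_force: 88.3
```

```bash
python3 -m inch '[{"gripper":1,"dp":[0,0,0.0005],"dr":[0,0,0]},{"gripper":1,"dp":[0,0,0.001],"dr":[0,0,0]},{"gripper":1,"dp":[0,0,0.001],"dr":[0,0,0]}]';python3 -m inch '[{"gripper":1,"dp":[0,0,0.0005],"dr":[0,0,0]},{"gripper":1,"dp":[0,0,0.001],"dr":[0,0,0]},{"gripper":1,"dp":[0,0,0.001],"dr":[0,0,0]}]'
```

```text
t: 13.02
ee_pos: [0.5065, 0.1652, 0.0917]
tool_rot: [-0.204, 3.135, -0.0]
force: [-2.9, 0.1, 1.1]
opening: 0.0139
grip_force: 88.9
t: 13.4
ee_pos: [0.5065, 0.1652, 0.0916]
tool_rot: [-0.204, 3.135, -0.0]
force: [-5.8, -1.1, 8.3]
opening: 0.014
grip_force: 90.2
```

The lid is seated: contact at the predicted height. I release and rise.

```bash
python3 -m inch '[{"gripper":1,"dp":[0,0,-0.001],"dr":[0,0,0]},{"gripper":0.4,"dp":[0,0,-0.001],"dr":[0,0,0]},{"gripper":0,"dp":[0,0,-0.001],"dr":[0,0,0]},{"gripper":-0.5,"dp":[0,0,-0.001],"dr":[0,0,0]},{"gripper":-0.5,"dp":[0,0,-0.001],"dr":[0,0,0]},{"gripper":-0.5,"dp":[0,0,-0.01],"dr":[0,0,0]},{"gripper":-0.5,"dp":[0,0,-0.03],"dr":[0,0,0]},{"gripper":-0.5,"dp":[0,0,-0.06],"dr":[0,0,0]},{"gripper":-0.5,"dp":[0,0,-0.1],"dr":[0,0,0]},{"gripper":-0.5,"dp":[0,0,-0.13],"dr":[0,0,0]},{"gripper":-0.5,"dp":[0,0,-0.14],"dr":[0,0,0]},{"gripper":-0.5,"dp":[0,0,-0.14],"dr":[0,0,0]}]';  python3 -c "
from h import *
go()
b=read_camera('top');a=read_camera('side');cv2.imwrite('pics/raw7t.png',b[:,:,::-1]);cv2.imwrite('pics/raw7s.png',a[:,:,::-1])
for n,im,box in(('top',b,(190,100,250,135)),('side',a,(205,170,260,220))):
  H,S,V=cv2.split(cv2.cvtColor(im,cv2.COLOR_RGB2HSV)); m=(((H<8)|(H>172))&(S>150)&(V>100)).astype(np.uint8)
  try: print(n,blob(m,*box)[0])
  except Exception as e: print(n,e)
H,S,V=cv2.split(cv2.cvtColor(a,cv2.COLOR_RGB2HSV)); w=((S<50)&(V>110)).astype(np.uint8); print('lid side',blob(w,225,210,305,275)[0])
e=np.array([np.cos(.13),np.sin(.13),0]);n=np.array([-e[1],e[0],0])
g=np.array([.5055,.1638,0])+.1*e+[0,0,.106]
for A in(1.5,1.55,1.6,1.65,1.7): p=g+e*(-.17*np.cos(A)+.03*np.sin(A))+[0,0,.17*np.sin(A)+.03*np.cos(A)]; print(A,p.round(4),proj('top',p).round(1),proj('side',p).round(1))
"
```

```text
t: 14.9
ee_pos: [0.5066, 0.1652, 0.2305]
tool_rot: [-0.203, 3.134, 0.0]
force: [-0.1, -0.2, 0.1]
opening: 0.0641
grip_force: 0.0
t 14.9 pos [0.5066 0.1652 0.2305] x-ax [-0.992 -0.129 -0.001] z-ax [ 0.001  0.    -1.   ] F [-0.1 -0.2  0.1] op 0.0641 grip 0.0 q [ 0.17 -0.02  1.73  0.    1.43 -1.53]
top ((220.6000213623047, 115.80001068115234), (4.961389064788818, 25.55115509033203), 82.87498474121094)
side ((231.25003051757812, 192.75001525878906), (4.242640495300293, 21.920310974121094), 45.0)
lid side ((273.19232177734375, 235.53848266601562), (42.011077880859375, 57.62270736694336), 37.87498474121094)
1.5 [0.6224 0.1791 0.2777] [217.5 126.4] [236.9 196.3]
1.55 [0.6309 0.1802 0.2766] [217.3 123.5] [235.  195.6]
1.6 [0.6393 0.1813 0.2751] [217.2 120.7] [233.2 195. ]
1.65 [0.6476 0.1824 0.2731] [217.2 117.9] [231.4 194.5]
1.7 [0.6559 0.1835 0.2707] [217.2 115.3] [229.7 194.1]
```

```bash
python3 -m inch '[{"gripper":-1,"dp":[0,0,-0.02],"dr":[0,0,9]},{"gripper":-1,"dp":[0,0,-0.045],"dr":[0,0,18]},{"gripper":-1,"dp":[0,0,-0.065],"dr":[0,0,27]},{"gripper":-1,"dp":[0,0,-0.075],"dr":[0,0,36]},{"gripper":-1,"dp":[-0.01,0,-0.08],"dr":[0,0,45]},{"gripper":-1,"dp":[-0.03,0,-0.08],"dr":[0,0,54]},{"gripper":-1,"dp":[-0.055,-0.001,-0.08],"dr":[0,0,63]},{"gripper":-1,"dp":[-0.085,-0.001,-0.08],"dr":[0,0,72]},{"gripper":-1,"dp":[-0.11,-0.002,-0.08],"dr":[0,0,80]},{"gripper":-1,"dp":[-0.13,-0.002,-0.08],"dr":[0,0,87]},{"gripper":-1,"dp":[-0.14,-0.002,-0.08],"dr":[0,0,90]},{"gripper":-1,"dp":[-0.1434,-0.0017,-0.08],"dr":[0,0,90]}]';  python3 -c "
from h import *
go((.649,.182,.232,.13+np.pi/2))
b=read_camera('top');a=read_camera('side');cv2.imwrite('pics/raw8t.png',b[:,:,::-1]);cv2.imwrite('pics/raw8s.png',a[:,:,::-1])
H,S,V=cv2.split(cv2.cvtColor(a,cv2.COLOR_RGB2HSV)); m=(((H<8)|(H>172))&(S>150)&(V>100)).astype(np.uint8); print(blob(m,205,170,260,220)[0])
im=a.max(2)
for v in range(168,200): print(v,' '.join('%3d'%x for x in im[v,212:252]))
o=bot.get_obs()['ee_pos']
for dz in(.013,.04): print([proj('side',np.array(o)+[s*.05*.99,s*.0065,dz]).round(1) for s in(1,-1)])
"
```

```text
t: 16.5
ee_pos: [0.6486, 0.1819, 0.3076]
tool_rot: [-2.071, -2.359, 0.005]
force: [0.2, 0.4, 0.1]
opening: 0.0854
grip_force: 0.0
t 16.5 pos [0.6486 0.1819 0.3076] x-ax [-0.13   0.992 -0.   ] z-ax [-0.004 -0.001 -1.   ] F [0.2 0.4 0.1] op 0.0854 grip 0.0 q [ 0.16  0.3   1.24 -0.    1.61  0.03]
  -> (0.649, 0.182, 0.232) dp mm [ 0.1  0.7 75.6] dr deg [-0.2  0.  -0. ]
((231.3338623046875, 193.34664916992188), (2.656597137451172, 21.19625473022461), 42.709388732910156)
168 131  79  35  19  18  38 108 201 232 231 217 189 143  82  40  36  65 146 219 213 150  71  37  24  26  30  29  36  31  33  32  26  27  28  24  13  21  22  25  29
169 151  81  30  23  18  36  87 179 232 235 232 224 198 162 113  52  47 109 162 146  83  38  31  31  22  27  29  31  31  30  32  29  23  26  33  24  28  21  23  25
170 188  93  44  26  15  30  66 157 229 234 226 222 220 219 189 119  48  51  73  70  49  39  31  23  25  33  30  27  34  32  27  31  27  27  17  30  27  22  27  16
171 214 117  58  27  25  22  49 134 219 223 218 223 230 234 227 189 103  39  33  37  44  43  28  27  24  24  31  28  27  26  28  29  25  
[... 4012 characters left out ...]
12 217 201 147 103 112 114 106  81  52  30  23  34  31  31  26  29  29  23  23  23  33  28  34  36  66  91  84  48
197 172 187 197 211 215 195 148 129 128 141 190 213 200 151 103 105 103  97  83  50  28  27  26  26  30  32  29  23  34  32  23  31  30  33  29  37  63  91  89  72
198 173 203 213 217 219 205 159 132 141 178 207 200 155 164 156 114  94  79  50  29  24  29  31  25  27  29  32  32  26  25  25  32  25  31  33  35  49  80  97  88
199 171 201 217 219 213 197 179 168 180 201 196 156 176 192 169 125  81  62  34  33  29  23  31  28  30  30  31  26  28  31  33  36  33  29  27  29  40  72 104  95
[array([217.6, 179.6]), array([240.5, 190.1])]
[array([216.1, 174.1]), array([239.2, 184.6])]
```

The fingers straddle the red bar, which is fully visible in the side view. I descend and grip it.

```bash
python3 -m inch '[{"gripper":-1,"dp":[0,0.0005,0.012],"dr":[0,0,0]},{"gripper":-1,"dp":[0,0.0005,0.032],"dr":[0,0,0]},{"gripper":-1,"dp":[0,0.0005,0.054],"dr":[0,0,0]},{"gripper":-1,"dp":[0,0.0005,0.07],"dr":[0,0,0]},{"gripper":-1,"dp":[0,0.0005,0.078],"dr":[0,0,0]},{"gripper":-1,"dp":[0,0.0005,0.08],"dr":[0,0,0]},{"gripper":0.2,"dp":[0,0.0005,0.08],"dr":[0,0,0]},{"gripper":0.5,"dp":[0,0.0005,0.08],"dr":[0,0,0]},{"gripper":0.8,"dp":[0,0.0005,0.08],"dr":[0,0,0]},{"gripper":1,"dp":[0,0.0005,0.08],"dr":[0,0,0]},{"gripper":1,"dp":[0,0.0005,0.08],"dr":[0,0,0]},{"gripper":1,"dp":[0,0.0005,0.08],"dr":[0,0,0]}]' 30;  python3 -c "
from h import *
go()
a=read_camera('side')
H,S,V=cv2.split(cv2.cvtColor(a,cv2.COLOR_RGB2HSV)); m=(((H<8)|(H>172))&(S>150)&(V>100)).astype(np.uint8); print(blob(m,205,170,260,220)[0])
"
```

```text
t: 18.1
ee_pos: [0.6498, 0.1822, 0.2308]
tool_rot: [2.072, 2.36, 0.002]
force: [0.9, 0.4, 2.4]
opening: 0.0127
grip_force: 29.4
t 18.1 pos [0.6498 0.1822 0.2308] x-ax [-0.129  0.992  0.   ] z-ax [ 0.001  0.    -1.   ] F [0.9 0.4 2.4] op 0.0127 grip 29.4 q [0.16 0.32 1.35 0.   1.47 0.03]
((227.0, 198.5), (2.1213207244873047, 7.7781758308410645), 45.0)
```

```bash
python3 -c "
import numpy as np
f=lambda a:np.array([-170*np.cos(a)+30*np.sin(a),170*np.sin(a)+30*np.cos(a)])
for a in [1.63,1.58]+list(np.arange(1.5,-.05,-.08)): d=f(a)-f(1.664); print(round(a,2),d[0].round(1),(-d[1]).round(1))"
```

```text
1.63 -5.7 -1.5
1.58 -14.1 -3.2
1.5 -27.8 -5.2
1.42 -41.6 -6.1
1.34 -55.4 -5.9
1.26 -69.1 -4.6
1.18 -82.7 -2.1
1.1 -96.1 1.4
1.02 -109.1 5.9
0.94 -121.7 11.5
0.86 -133.9 18.1
0.78 -145.4 25.6
0.7 -156.4 34.0
0.62 -166.6 43.3
0.54 -176.1 53.3
0.46 -184.7 64.1
0.38 -192.4 75.6
0.3 -199.2 87.6
0.22 -205.0 100.1
0.14 -209.8 113.0
0.06 -213.6 126.3
-0.02 -216.3 139.9
```

```bash
python3 -m inch '[{"gripper":1,"dp":[0,-0.0057,-0.0015],"dr":[0,0,0]},{"gripper":1,"dp":[0,-0.0141,-0.0032],"dr":[0,0,0]},{"gripper":1,"dp":[0,-0.0278,-0.0052],"dr":[0,0,0]},{"gripper":1,"dp":[0,-0.0416,-0.0061],"dr":[0,0,0]},{"gripper":1,"dp":[0,-0.0554,-0.0059],"dr":[0,0,0]},{"gripper":1,"dp":[0,-0.0691,-0.0046],"dr":[0,0,0]},{"gripper":1,"dp":[0,-0.0827,-0.0021],"dr":[0,0,0]},{"gripper":1,"dp":[0,-0.0961,0.0014],"dr":[0,0,0]},{"gripper":1,"dp":[0,-0.1091,0.0059],"dr":[0,0,0]},{"gripper":1,"dp":[0,-0.1091,0.0059],"dr":[0,0,0]}]' 30;  python3 -c "
from h import *
go()
a=read_camera('side');b=read_camera('top')
e=np.array([np.cos(.13),np.sin(.13),0]); g=np.array([.5055,.1638,0])+.1*e+[0,0,.106]; A=1.02
p=g+e*(-.17*np.cos(A)+.03*np.sin(A))+[0,0,.17*np.sin(A)+.03*np.cos(A)]
for n,im,bx in(('side',a,(215,180,290,240)),('top',b,(195,100,260,170))):
  H,S,V=cv2.split(cv2.cvtColor(im,cv2.COLOR_RGB2HSV)); m=(((H<6)|(H>174))&(S>170)&(V>130)).astype(np.uint8)
  try: r=blob(m,*bx); print(n,r[0],cv2.boundingRect(r[1]),proj(n,p))
  except Exception as x: print(n,'none',proj(n,p))
"
```

```text
t: 19.4
ee_pos: [0.5387, 0.1677, 0.2238]
tool_rot: [-2.071, -2.359, 0.005]
force: [-1.7, -0.9, 4.4]
opening: 0.013
grip_force: 30.9
t 19.4 pos [0.5387 0.1677 0.2238] x-ax [-0.13   0.992 -0.   ] z-ax [-0.004 -0.001 -1.   ] F [-1.7 -0.9  4.4] op 0.013 grip 30.9 q [ 0.16  0.06  1.66 -0.    1.42  0.03]
side ((250.50003051757812, 214.00003051757812), (2.1213202476501465, 2.1213202476501465), 45.0) (249, 213, 4, 3) [256.16150432 207.25822682]
top ((230.57318115234375, 156.15853881835938), (3.312946081161499, 13.251785278320312), 83.6598129272461) (224, 154, 14, 5) [221.28094932 156.95015406]
```

```bash
python3 -m inch '[{"gripper":1,"dp":[0,-0.0126,0.0056],"dr":[0,0,0]},{"gripper":1,"dp":[0,-0.0248,0.0122],"dr":[0,0,0]},{"gripper":1,"dp":[0,-0.0363,0.0197],"dr":[0,0,0]},{"gripper":1,"dp":[0,-0.0473,0.0281],"dr":[0,0,0]},{"gripper":1,"dp":[0,-0.0575,0.0374],"dr":[0,0,0]},{"gripper":1,"dp":[0,-0.067,0.0474],"dr":[0,0,0]},{"gripper":1,"dp":[0,-0.0756,0.0582],"dr":[0,0,0]},{"gripper":1,"dp":[0,-0.0833,0.0697],"dr":[0,0,0]},{"gripper":1,"dp":[0,-0.0901,0.0817],"dr":[0,0,0]},{"gripper":1,"dp":[0,-0.0959,0.0942],"dr":[0,0,0]},{"gripper":1,"dp":[0,-0.1007,0.1071],"dr":[0,0,0]},{"gripper":1,"dp":[0,-0.1007,0.1071],"dr":[0,0,0]}]';  python3 -c "
from h import *
go()"
```

```text
t: 21.0
ee_pos: [0.4406, 0.1549, 0.1154]
tool_rot: [-2.072, -2.36, 0.001]
force: [4.7, 1.0, -4.0]
opening: 0.0123
grip_force: 30.1
t 21.0 pos [0.4406 0.1549 0.1154] x-ax [-0.129  0.992  0.   ] z-ax [-0.001 -0.    -1.   ] F [ 4.7  1.  -4. ] op 0.0123 grip 30.1 q [ 0.17 -0.08  2.01  0.    1.21  0.04]
```

```bash
python3 -m inch '[{"gripper":1,"dp":[0,-0.002,0.005],"dr":[0,0,0]},{"gripper":1,"dp":[0,-0.003,0.01],"dr":[0,0,0]},{"gripper":1,"dp":[0,-0.004,0.015],"dr":[0,0,0]},{"gripper":1,"dp":[0,-0.005,0.018],"dr":[0,0,0]},{"gripper":1,"dp":[0,-0.0055,0.02],"dr":[0,0,0]},{"gripper":1,"dp":[0,-0.0055,0.021],"dr":[0,0,0]},{"gripper":1,"dp":[0,-0.0055,0.021],"dr":[0,0,0]}]'; python3 -m inch '[{"gripper":1,"dp":[0,0,0.001],"dr":[0,0,0]},{"gripper":1,"dp":[0,0,0.002],"dr":[0,0,0]},{"gripper":1,"dp":[0,0,0.002],"dr":[0,0,0]}]'
```

```text
t: 21.88
ee_pos: [0.4359, 0.1542, 0.0962]
tool_rot: [2.073, 2.361, 0.0]
force: [4.3, 0.5, -0.6]
opening: 0.0127
grip_force: 30.2
t: 22.25
ee_pos: [0.4357, 0.1542, 0.0949]
tool_rot: [-2.073, -2.361, 0.001]
force: [-0.8, -0.3, 7.2]
opening: 0.0129
grip_force: 30.9
```

```bash
python3 -m inch '[{"gripper":1,"dp":[0,0,0.001],"dr":[0,0,0]},{"gripper":1,"dp":[0,0,0.002],"dr":[0,0,0]},{"gripper":1,"dp":[0,0,0.002],"dr":[0,0,0]}]'; python3 -c "
from h import *
go()
a=read_camera('side');b=read_camera('top')
e=np.array([np.cos(.13),np.sin(.13),0]); n_=np.array([-e[1],e[0],0]); g=np.array([.5055,.1638,0])+.1*e+[0,0,.106]
for A in (0,.05,.1):
  p=g+e*(-.17*np.cos(A)+.03*np.sin(A))+[0,0,.17*np.sin(A)+.03*np.cos(A)]
  print(A,p.round(4),[[proj(n,p+s*.046*n_).round(1).tolist() for s in(1,-1)] for n in('side','top')])
for n,im,bx in(('side',a,(225,200,320,290)),('top',b,(195,140,290,230))):
  H,S,V=cv2.split(cv2.cvtColor(im,cv2.COLOR_RGB2HSV)); m=(((H<6)|(H>174))&(S>170)&(V>110)).astype(np.uint8)
  ys,xs=np.nonzero(m[bx[1]:bx[3],bx[0]:bx[2]]); print(n,sorted(zip((xs+bx[0]).tolist(),(ys+bx[1]).tolist()))[::3])
"
```

```text
t: 22.62
ee_pos: [0.4357, 0.1542, 0.0946]
tool_rot: [-2.072, -2.361, 0.001]
force: [-6.5, -1.9, 20.8]
opening: 0.013
grip_force: 32.4
t 22.62 pos [0.4357 0.1542 0.0946] x-ax [-0.13   0.992 -0.   ] z-ax [-0.001 -0.    -1.   ] F [-6.5 -1.9 20.8] op 0.013 grip 32.4 q [ 0.17 -0.07  2.04 -0.    1.17  0.04]
0 [0.4361 0.1547 0.136 ] [[[277.5, 251.6], [292.0, 233.6]], [[221.3, 205.1], [252.1, 201.2]]]
0.05 [0.4378 0.1549 0.1445] [[[276.9, 250.0], [291.4, 232.0]], [[220.4, 204.1], [251.5, 200.2]]]
0.1 [0.4399 0.1552 0.1528] [[[276.2, 248.3], [290.8, 230.3]], [[219.6, 203.0], [250.9, 199.0]]]
side [(278, 249), (279, 250), (280, 250)]
top [(239, 202), (240, 202), (241, 201), (241, 204), (242, 203), (243, 202), (244, 201), (244, 204), (245, 203), (246, 202), (247, 201), (248, 200), (248, 203), (249, 202), (250, 201), (251, 200), (251, 203)]
```

The bail hit a hard stop at the expected height (a ≈ 0). I relax, open slightly and rise.

```bash
python3 -m inch '[{"gripper":1,"dp":[0,0,-0.0015],"dr":[0,0,0]},{"gripper":1,"dp":[0,0,-0.002],"dr":[0,0,0]},{"gripper":0.6,"dp":[0,0,-0.002],"dr":[0,0,0]},{"gripper":0.35,"dp":[0,0,-0.002],"dr":[0,0,0]},{"gripper":0.35,"dp":[0,0,-0.002],"dr":[0,0,0]},{"gripper":0.35,"dp":[0,0,-0.002],"dr":[0,0,0]}]'; python3 -c "
from h import *
go()"
```

```text
t: 23.48
ee_pos: [0.4355, 0.1542, 0.0939]
tool_rot: [-2.072, -2.36, 0.001]
force: [-0.7, 0.4, -0.6]
opening: 0.0276
grip_force: 0.0
t 23.48 pos [0.4355 0.1542 0.0939] x-ax [-0.129  0.992 -0.   ] z-ax [-0.001 -0.    -1.   ] F [-0.7  0.4 -0.6] op 0.0276 grip 0.0 q [ 0.17 -0.07  2.04  0.    1.17  0.04]
```

Free of the bar. I rise, then retreat towards the start side to clear the view.

```bash
python3 -m inch '[{"gripper":0.35,"dp":[0,0,-0.006],"dr":[0,0,0]},{"gripper":0.35,"dp":[0,0,-0.018],"dr":[0,0,0]},{"gripper":0.35,"dp":[0,0,-0.036],"dr":[0,0,0]},{"gripper":0.35,"dp":[0,0,-0.06],"dr":[0,0,0]},{"gripper":0.35,"dp":[0,0,-0.09],"dr":[0,0,0]},{"gripper":0.35,"dp":[0,0,-0.12],"dr":[0,0,0]},{"gripper":0.35,"dp":[-0.03,0,-0.14],"dr":[0,0,0]},{"gripper":0.35,"dp":[-0.07,0,-0.15],"dr":[0,0,0]},{"gripper":0.35,"dp":[-0.12,0,-0.15],"dr":[0,0,0]},{"gripper":0.35,"dp":[-0.16,0,-0.15],"dr":[0,0,0]},{"gripper":0.35,"dp":[-0.19,0,-0.15],"dr":[0,0,0]},{"gripper":0.35,"dp":[-0.2,0,-0.15],"dr":[0,0,0]}]'; python3 -c "
from h import *
go()
a=read_camera('side');b=read_camera('top')
f=lambda i:cv2.convertScaleAbs(cv2.resize(i[:,:,::-1],None,fx=4.4,fy=4.4,interpolation=cv2.INTER_CUBIC),alpha=1.4)
cv2.imwrite('pics/s9.png',np.hstack([f(b[125:255,190:280]),f(a[170:300,225:315])]))
e=np.array([np.cos(.13),np.sin(.13),0]); n_=np.array([-e[1],e[0],0]); g=np.array([.5055,.1638,0])+.1*e
for A in (0,.05):
  p=g+[0,0,.106]+e*(-.17*np.cos(A)+.03*np.sin(A))+[0,0,.17*np.sin(A)+.03*np.cos(A)]
  print(A,[[proj(n,p+s*.046*n_).round(1).tolist() for s in(1,-1)] for n in('top','side')])
for n,im,bx in(('side',a,(225,200,320,290)),('top',b,(195,140,290,230))):
  H,S,V=cv2.split(cv2.cvtColor(im,cv2.COLOR_RGB2HSV)); m=(((H<6)|(H>174))&(S>170)&(V>110)).astype(np.uint8)
  try: r=blob(m,*bx)[0]; print(n,r)
  except Exception as x: print(n,'none')
c=np.array([.5055,.1638,.098]);
for n,o in(('top',(190,125)),('side',(225,170))): print('lid pred in crop',n,[((proj(n,c+i*.083*e+j*.073*n_)-o)*4.4).round().tolist() for i,j in((1,1),(1,-1),(-1,-1),(-1,1))])
"
```

```text
t: 24.98
ee_pos: [0.4619, -0.0456, 0.2452]
tool_rot: [2.075, 2.358, 0.001]
force: [-0.4, 0.9, 0.2]
opening: 0.0278
grip_force: 0.0
t 24.98 pos [ 0.4619 -0.0456  0.2452] x-ax [-0.127  0.992 -0.001] z-ax [ 0.001 -0.    -1.   ] F [-0.4  0.9  0.2] op 0.0278 grip 0.0 q [-0.27 -0.2   1.87 -0.    1.47 -0.4 ]
0 [[[221.3, 205.1], [252.1, 201.2]], [[277.5, 251.6], [292.0, 233.6]]]
0.05 [[[220.4, 204.1], [251.5, 200.2]], [[276.9, 250.0], [291.4, 232.0]]]
side ((285.4200134277344, 241.94000244140625), (1.8000001907348633, 20.600004196166992), 36.86989212036133)
top ((223.0, 204.5), (3.0, 2.0), 90.0)
lid pred in crop top [[96.0, 152.0], [301.0, 127.0], [325.0, 356.0], [116.0, 383.0]]
lid pred in crop side [[66.0, 333.0], [169.0, 215.0], [328.0, 291.0], [230.0, 417.0]]
```

View pics/s9.png

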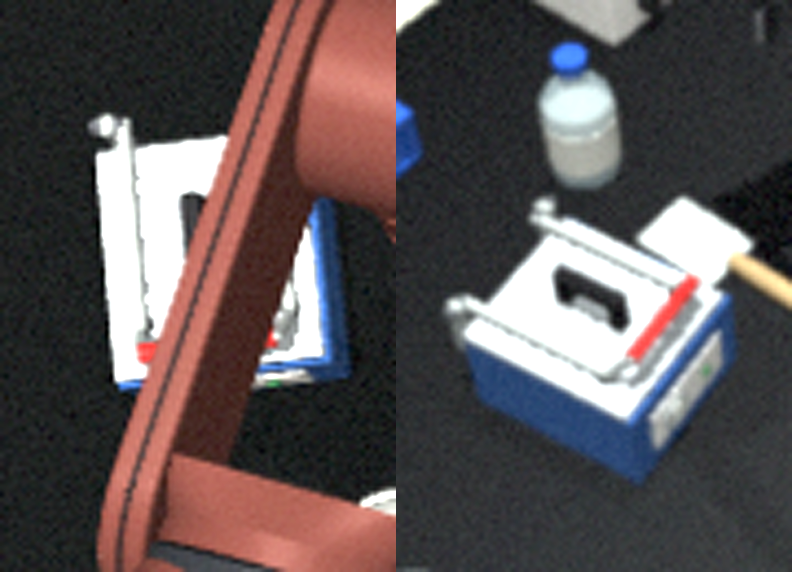

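The lid lies flush on the chamber (side-crop corners within about 2 mm of prediction) and the red grip is down at side pixel (285,242), which matches a = 0. The clear bottle is standing where it was.

```bash
python3 -c "
from station import workorder
print(workorder.finish_job())"
```

```text
the job is handed in; nothing more can be done
None
```

I set the lid on the chamber, where it sits flush, swung the bail clamp fully down until it stopped at a ≈ 0, and handed the job in at about 25 s with the robot clear.

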